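# Set the stay of a drug-box lid and hold the lid at its balance point

### The job

The lid stay of the grey drug box is being adjusted. Take the wide-bladed gauge out of the wooden stand, slide its blade fully home into the slot of the metal block on the side of the box until its handle rests on the block, and let go of it; then take the lid by its bar, swing it up to the point where it balances over its hinge, short of upright, without dropping it or letting it go over, and finish still gripping the bar there, holding the lid still. Leave the narrow gauge in the stand and do not disturb the other things on the counter.

Things in the scene. Friction and masses are not known exactly. Their poses are not given: they have to be found in the camera images.
- gauge_wide_grip (a point): the wide-bladed gauge, loose, upright in the stand: a black plastic handle 14 mm thick (along its own x), 46 mm wide (own y) and 50 mm tall, on a steel blade 3 mm thick (x), 31 mm wide (y) and 40 mm long that points down. This point is the centre of the handle; the handle reaches 25 mm above and below it, its flat underside is the shoulder, and the blade's tip is 65 mm below it. 70 g. Same either way round. Pinch the handle across its thickness from above
- gauge_wide_tip (a point): centre of the lower end of the wide gauge's blade, axes as the gauge: x across the thickness, y along the width, z up to the handle
- gauge_wide: the whole wide gauge; origin at the blade's tip, z up
- gauge_narrow_grip (a point): the narrow gauge, loose, in the other place of the stand, to be left there: like the wide one but its handle is 22 mm wide and its blade 13 mm wide. This point is the centre of its handle
- stand: pale wooden gauge stand, fixed to the counter, 60 mm (x) by 160 mm (y) by 42 mm tall, origin at the centre of its underside; the two gauges stand in its slots 40 mm either side of the centre along y (either may be on either side), blades 25 mm deep, blade width along y. Lift a gauge by more than 25 mm to free it
- slot (a point): centre of the mouth of the slot in the top of the aluminium block (56 mm by 50 mm, 70 mm tall) on the right (-y) side of the drug box, beyond its lid. The slot runs straight down, 46 mm deep, 5.5 mm wide along x and 34.5 mm long along y, its mouth chamfered by 2 mm. Axes as the box. A fully home blade reaches 40 mm down and the shoulder of the handle rests on the block's top, level with this point
- drugbox: grey steel drug box, fixed to the counter, 150 mm (x) by 210 mm (y) by 85 mm tall, origin at the centre of its underside; its -x side is the front, towards the robot, and the lid is hinged along its far (+x) rim. It stands turned by up to about 0.25 rad
- lid_hinge (a point): middle of the lid's hinge line, which runs along the box's y at the box's far (+x) upper rim, 85 mm above the counter. Axes as the box
- lid_bar (a point): middle of the lid's bar: a round steel bar 10 mm thick, straight for 90 mm along the box's y, held on two arms 40 mm clear of the lid's free (front) edge, so that fingers go down on both sides of it. In the closed lid it lies 195 mm in front of the hinge line and 5 mm above it, and it swings with the lid in a circle about the hinge line. The bar can turn between the fingers while the lid swings. This point's axes turn with the lid
- lid (a joint): angle of the lid, rad: 0 closed (flat), growing as the bar swings up and away from the robot; 1.571 is upright, 2.3 is its stop, fallen back. A steel plate (152 mm by 212 mm) with a heavy lock housing (60 mm by 100 mm, 40 mm tall, centred 55 mm from the hinge) on its upper face; about 0.5 kg in all, the hinge nearly free. Because of the housing, it balances at 1.315 rad, 15 degrees short of upright: below that it falls shut, above that it falls back open
- bottle1: clear round saline bottle with a cap, 54 mm across, 140 mm tall, loose; origin at the centre of its underside; a bystander, not to be disturbed
- bottle2: clear round saline bottle with a cap, 54 mm across, 140 mm tall, loose; origin at the centre of its underside; a bystander, not to be disturbed
- bottle3: clear round saline bottle with a cap, 54 mm across, 140 mm tall, loose; origin at the centre of its underside; a bystander, not to be disturbed
- vial1: small amber glass vial with a metal cap, 26 mm across, 55 mm tall, loose; origin at the centre of its underside; a bystander, not to be disturbed
- vial2: small amber glass vial with a metal cap, 26 mm across, 55 mm tall, loose; origin at the centre of its underside; a bystander, not to be disturbed
- dish: open steel bowl, 110 mm across, 40 mm tall, loose; origin at the centre of its underside; a bystander, not to be disturbed
- pilltray: white plastic pill tray with compartments, 90 by 130 mm, 25 mm tall, loose; origin at the centre of its underside; a bystander, not to be disturbed
Things that resemble listed ones, but are neither listed nor needed, are in the scene too. What is shaped like the gauge_wide but green or yellow is not meant.

How it is judged:
On the way, in this order (a step that is already met when the one before it is completed fails the run):
1. the wide gauge stands fully home in the slot of the block, let go (z of gauge_wide_tip in the frame of slot below -0.036 m and horizontal distance between gauge_wide_tip and slot below 0.006 m and angle between gauge_wide_tip's own z axis and vertical below 0.1 rad and contact force between the fingers and gauge_wide below 0.2 N), for 0.3 s.
2. the lid is swung up by the gripper (value of joint lid above 0.5 rad and contact force between the fingers and lid above 0.5 N), for 0.1 s.
At the end, for the whole second after the job is handed in: The gripper still grips the lid's bar (over 1 N, grasp point within 60 mm of the bar's middle) and holds the lid still (under 0.05 rad/s) within 0.08 rad of its balance angle of 1.315 rad; the wide gauge stands upright in the slot, untouched, its blade at least 36 of its 40 mm deep (all of step 1 and value of joint lid between 1.235 and 1.395 rad and velocity of joint lid between -0.05 and 0.05 rad/s and contact force between the fingers and lid above 1 N and distance between the grasp point and lid_bar below 0.06 m); the arm keeps its last pose, push and grip.
It fails at once if the lid goes over past its balance point (beyond 1.6 rad) (value of joint lid above 1.6 rad).
It fails at once if the lid is dropped or flung (faster than 3 rad/s) (velocity of joint lid above 3 rad/s or velocity of joint lid below -3 rad/s).
It fails at once if the narrow gauge is moved by over 20 mm (distance of gauge_narrow_grip from where it was at the start of the episode above 0.02 m).
It fails at once if a bystander is moved by over 30 mm (distance of any of bottle1, bottle2, bottle3, vial1, vial2, dish, pilltray from where it was at the start of the episode above 0.03 m).
It also fails if it takes over 64 s, if anything falls off the work surface, if the arm or the gripper's body presses on something with over 40 N, if the wrist force passes 120 N, or if a joint passes its speed limit or range.

### The arm

A 6-joint arm with a two-finger parallel gripper is mounted at the origin on the work surface. World frame = base frame: x ahead of the robot, y to its left, z up, the work surface at z = 0. Lengths are in m, angles in rad, forces in N, time in s.
With the tool pointing down it reaches from about 0.275 to 0.75 m from the base axis. Payload 10.2 kg.
Tool frame: the origin (TCP) lies at the centre of the arm's flange, where the gripper is bolted on; the fingertips stand 173 mm ahead of it and the grasp point (between the pads) lies 155 mm ahead of it; z points along the fingers, y is the direction in which the jaws open and shut (so a half turn about z gives the same grasp; the last joint's range is limited). The gripper opens to 85 mm and grips with 20 to 120 N. Pads are 22 mm wide; open, the fingers measure 114 mm over their backs; the gripper's body (76 mm by 85 mm) begins 54 mm behind the grasp point. The pads swing forward as they close: fully open they stand 13 mm farther back than shut.
Start: joints at [-0.223, 0.313, 1.498, -0, 1.331, -0.223], TCP at [0.525, -0, 0.405] pointing down, gripper open.
Joint ranges: [-2.94, 2.94], [-0.97, 2.17], [0.19, 2.56], [-1.23, 4.37], [0.02, 3.11], [-2.88, 2.88]. Speed limits (rad/s): [2.39, 2.39, 3.01, 3.14, 3.14, 3.14].

### API

Orientations are given as [roll, pitch, yaw] about the fixed x, y, z axes, in that order (R = Rz(yaw) Ry(pitch) Rx(roll)).
In Python, from rig import env gives the robot as it stands.
- The arm moves only by the tool jog_arm, never from a script. Its argument "motion" is a list that holds one entry, the list of rows, each a list of 7 numbers: the finger opening in cm, from 0 to 8.54, then the shift along the tool's x, y, z in cm, then the turn, a rotation vector about the tool's x, y, z in degrees. A call has exactly 8 rows; each row shifts and turns the commanded pose from where the row before left it, along the tool's axes as they then stand; what a row does not reach is not made up. A row lasts 1/10 s, in which the tool goes at most 50 mm and 8.59 degrees, less where a joint would pass 70% of its speed; a pose out of reach is approached as far as the arm can. A call with a gripper value outside its range is refused whole. The fingers move at their own pace and stop on an object; "grip_force" is the grip in N (left out, the last holds). Time passes only in rows, so rows that do not move let the fingers close, or fill a call up. It gives the time, the measured TCP pose, the force and the opening at its end, in the units of the state.
- env.get_obs(): the state, without advancing time (a new reading comes with each control period).
- env.grab_frame(name): name is "scene" or "side" or "wrist"; returns (picture, depth): 384x512x3 uint8, red, green, blue; 384x512 float32, m along the optical axis (not along the pixel's ray), 0 where there is no reading.
- env.camera_info(name): a dict with "fx", "fy", "cx", "cy" (pixels), "cam_to_world" (4x4, takes a point from camera to world coordinates). Camera axes: x right, y up, looking along -z (the intrinsics and any distortion apply to the point x, -y, -z); pixel columns grow to the right and rows downward; lengths in m; the calibration is good to about 2 mm. The wrist camera is an equidistant fisheye: a pixel r from the principal point sees the ray r / f radians off the axis. A picture is of the moment at which its call begins: read the wrist's pose just before it. camera_info takes no time and is no camera call; for the wrist camera it gives the pose at the moment of the call.
- env.job_done(): hands the job in, once; it reports no verdict.
The state is a dict: "t": time; "qpos": joint angles; "qd": joint speeds; "joint_efforts": joint torques, N m; "ee_pos": TCP position; "orientation": TCP orientation; "wrist_force": force on the tool from outside, world axes, zero at the start; "moment": the same for the moment, N m; "grip_width": opening from 0.0 (shut) to 1.0 (fully open).
Only numpy, scipy, OpenCV 4.12 (cv2) and the standard library are available. Lean on these libraries where they do the work, as an engineer would, in place of code of your own. Each camera call takes 0.05 s, during which the arm holds its last target. There are 200 camera calls.

## Working session

There is one attempt and no reset: what is moved stays moved. The work goes in short steps, Python scripts to look and compute and a tool call to move; the robot and the scene stay as the last step left them, time stands still between calls to the robot, and variables do not carry over. Pictures are saved under pics/ and viewed, about 8 in all and at most 12, crops included, and the job is handed in when it is done.

Besides the shell and the picture viewer there is one more tool, called by a JSON object that holds its "op" and its "data", one argument or row to a line. jog_arm: Moves the arm, as the interface text tells. Its arguments: {"type":"object","properties":{"motion":{"type":"array"},"grip_force":{"type":"number"}},"required":["motion"]}

```bash
mkdir -p pics; ls
python3 - <<'E'
from rig import env
import numpy as np, cv2
for n in ("scene","side"):
    p,d=env.grab_frame(n); i=env.camera_info(n)
    np.savez(f"pics/{n}0.npz",p=p,d=d,**i)
    cv2.imwrite(f"pics/{n}0.png",cv2.resize(p[:,:,::-1],(800,600),interpolation=cv2.INTER_CUBIC)); print({k:(np.round(v,3).tolist() if k=="cam_to_world" else v) for k,v in i.items()})
print(env.get_obs())
E
```

```text
pics
{'fx': 350.1233701085171, 'fy': 350.1233701085171, 'cx': 253.79658188138382, 'cy': 186.6621704467435, 'cam_to_world': [[-0.649, -0.611, 0.453, 0.973], [0.761, -0.52, 0.388, 0.354], [-0.001, 0.596, 0.803, 0.889], [0.0, 0.0, 0.0, 1.0]]}
{'fx': 346.8737904888547, 'fy': 346.8737904888547, 'cx': 256.6355212484644, 'cy': 187.16347248026779, 'cam_to_world': [[0.981, 0.121, -0.153, 0.393], [-0.195, 0.666, -0.72, -0.7], [0.015, 0.736, 0.677, 0.723], [0.0, 0.0, 0.0, 1.0]]}
{'t': 0.1, 'qpos': array([-2.23420574e-01,  3.13402374e-01,  1.49831902e+00, -2.71739316e-05,
        1.33095888e+00, -2.23417553e-01]), 'qd': array([-0.00075924, -0.00271763,  0.00022802,  0.00136128,  0.00078512,
       -0.00085072]), 'joint_efforts': array([ 2.30574413e-03, -4.12899542e+01, -2.60142785e+01, -1.81123951e-04,
        3.02137116e-03,  1.15447833e-05]), 'ee_pos': array([ 5.24979996e-01, -2.06389719e-05,  4.04203770e-01]), 'orientation': array([-3.14052622e+00, -2.15244074e-04,  1.57079966e+00]), 'wrist_force': array([-0.30690039, -0.47745262,  0.82363554]), 'moment': array([ 0.01966144, -0.01779316,  0.00132906]), 'grip_width': 0.9994158924124614}
```

View pics/scene0.png

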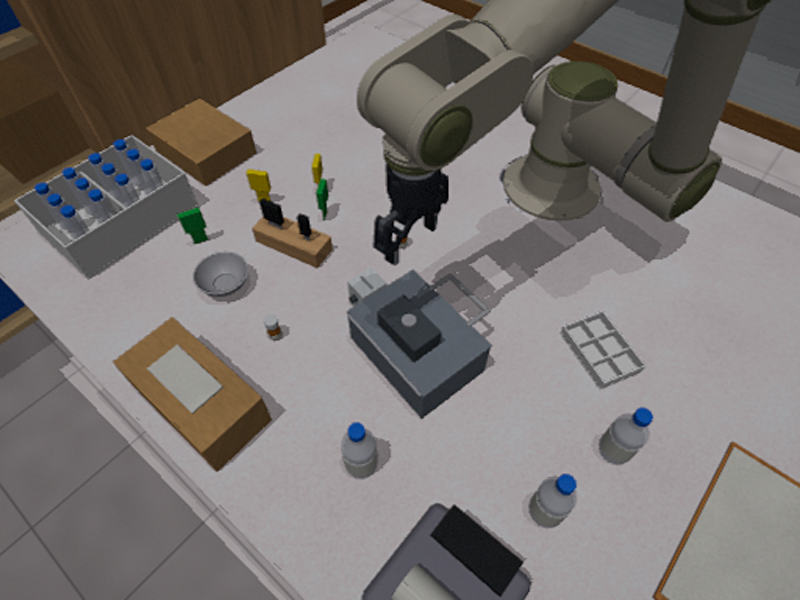

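View pics/side0.png

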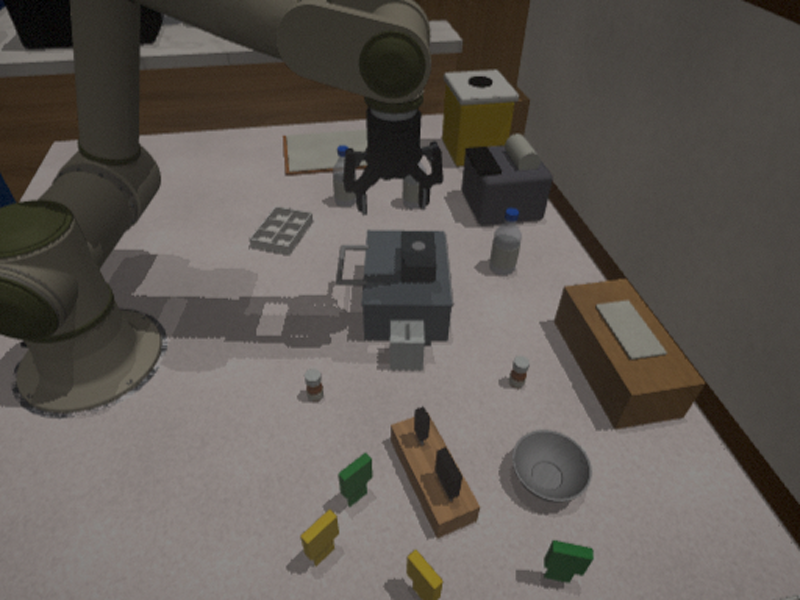

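Scene view: the black gauges in the stand are at (271,212) and (305,224); the side view shows them at (448,472), wide, and (422,424), narrow. The box is centred near (420,340) and the block near (367,287). The green and yellow lookalikes are ruled out by colour. I'll confirm in an enlarged crop.

```bash
cat > h.py <<'E'
import numpy as np, cv2
def load(n): return dict(np.load(f"pics/{n}.npz"))
def pt(f,u,v,z=None):
    "pixel (512x384) -> world, by depth or on plane z"
    d=f['d'][int(round(v)),int(round(u))]
    r=np.array([(u-f['cx'])/f['fx'],-(v-f['cy'])/f['fy'],-1.])
    T=f['cam_to_world']; w=T[:3,:3]@r
    if z is not None: d=(z-T[2,3])/w[2]
    return T[:3,3]+w*d
def crop(f,u0,v0,w,h,k):
    return cv2.resize(f['p'][v0:v0+h,u0:u0+w,::-1],None,fx=k,fy=k,interpolation=cv2.INTER_CUBIC)
E
python3 - <<'E'
from h import *
s=load("side0"); c=load("scene0")
a=crop(s,205,140,130,120,5)   # box in side
b=crop(s,240,250,80,90,6)
cv2.imwrite("pics/cs.png",crop(s,205,140,100,100,6)); cv2.imwrite("pics/cst.png",np.hstack([crop(s,240,250,70,95,6),crop(c,155,120,63,95,6)]))
E
```

```text
(no output)
```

View pics/cs.png

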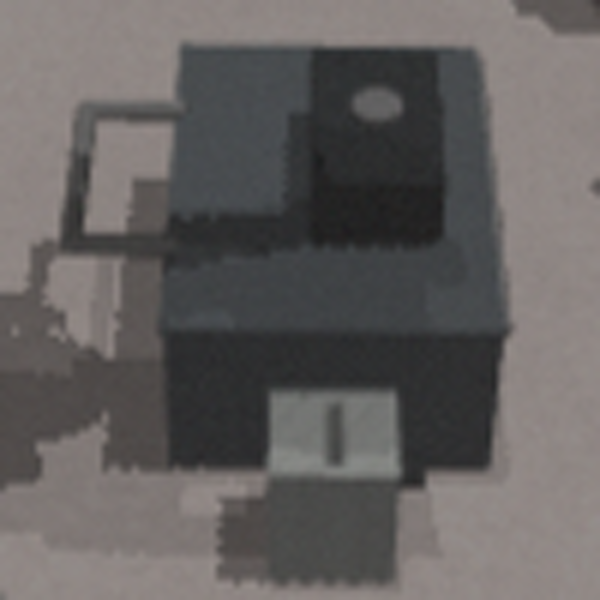

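View pics/cst.png

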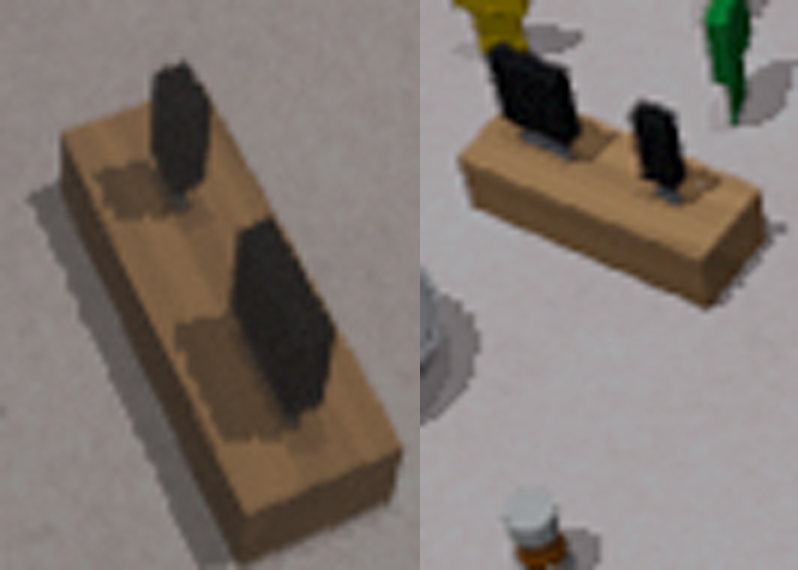

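Confirmed: the wide gauge is the nearer one in the side view (left crop 285,320) and the left one in the scene view (crop 537,95). The narrow gauge is at (180,130) and (660,145). The block top and slot are clear at crop (334,434).

```bash
cat > m.py <<'E'
from h import *
s=load("side0"); c=load("scene0")
def q(f,u0,v0,x,y,z=None,k=6): return pt(f,u0+(x+.5)/k-.5,v0+(y+.5)/k-.5,z).round(4)
print("stand side",[q(s,240,250,*p,.042).tolist() for p in [(62,133),(400,452),(245,515)]])
print("stand scene",[q(c,155,120,*p,.042).tolist() for p in [(40,157),(342,190),(285,262)]])
print("gauge wide handle top side z.117?",[(q(s,240,250,*p,.107).tolist(),q(s,240,250,p[0],p[1]+8).tolist()) for p in [(272,222),(333,340),(238,232)]])
print("wide scene top",[q(c,155,120,*p,.107).tolist() for p in [(70,48),(150,80)]])
print("narrow/wide face depth", q(s,240,250,285,330).tolist(), q(s,240,250,180,135).tolist(),q(c,155,120,115,95).tolist())
print("box top",[q(s,205,140,*p,.087).tolist() for p in [(180,45),(475,48),(508,330),(165,333)]])
print("box depth",[q(s,205,140,*p).tolist() for p in [(190,60),(465,60),(495,320),(180,320)]])
print("block",[q(s,205,140,*p,.07).tolist() for p in [(268,390),(396,390),(402,473),(270,478)]])
print("slot",[q(s,205,140,*p,.07).tolist() for p in [(334,403),(334,465)]], q(s,205,140,290,430),q(s,205,140,370,430))
print("bar",[q(s,205,140,*p,.09).tolist() for p in [(88,105),(70,245)]],q(s,205,140,80,170))
E
python3 m.py
```

```text
stand side [[0.4764, -0.2533, 0.042], [0.566, -0.3984, 0.042], [0.5092, -0.4094, 0.042]]
stand scene [[0.5661, -0.3957, 0.042], [0.4759, -0.252, 0.042], [0.532, -0.2389, 0.042]]
gauge wide handle top side z.117? [([0.531, -0.3429, 0.107], [0.5302, -0.3461, 0.1074]), ([0.5394, -0.3877, 0.107], [0.5537, -0.3585, 0.0437]), ([0.519, -0.3445, 0.107], [0.5194, -0.3441, 0.1014])]
wide scene top [[0.5351, -0.3865, 0.107], [0.5238, -0.3365, 0.107]]
narrow/wide face depth [0.5261, -0.3794, 0.103] [0.5101, -0.2982, 0.0976] [0.5354, -0.3546, 0.093]
box top [[0.5056, 0.1689, 0.087], [0.655, 0.1398, 0.087], [0.6166, -0.0669, 0.087], [0.4673, -0.0417, 0.087]]
box depth [[0.5076, 0.1475, 0.0927], [0.6464, 0.1276, 0.0893], [0.6113, -0.0633, 0.0907], [0.4745, -0.0388, 0.091]]
block [[0.5086, -0.0679, 0.07], [0.5639, -0.0781, 0.07], [0.5554, -0.1265, 0.07], [0.5001, -0.1191, 0.07]]
slot [[0.5355, -0.081, 0.07], [0.5281, -0.1168, 0.07]] [ 0.5134 -0.0942  0.0709] [ 0.5476 -0.0991  0.0695]
bar [[0.4528, 0.1231, 0.09], [0.4325, 0.0205, 0.09]] [0.4427 0.0655 0.0965]
```

Cross-checks: the stand is 160×58 mm by measurement, its two camera estimates agree to 2 mm, and its yaw is ≈ +0.21. The wide gauge is at ≈ (0.530,-0.364). The box yaw is ≈ -0.18 and the slot is at ≈ (0.532,-0.0985), with the block top measured at z 0.070. Next, a wrist view from here to refine the slot position.

```bash
cat >> h.py <<'E'
def grabw(env,name):
    i=env.camera_info("wrist"); p,d=env.grab_frame("wrist"); np.savez(f"pics/{name}.npz",p=p,d=d,**i)
def wp(f,u,v,z):
    "wrist fisheye pixel -> world on plane z"
    x=np.array([(u-f['cx'])/f['fx'],(v-f['cy'])/f['fy']]); th=np.hypot(*x)
    r=np.array([*(x/th*np.sin(th)*[1,-1]),-np.cos(th)]); T=f['cam_to_world']; w=T[:3,:3]@r
    return T[:3,3]+w*(z-T[2,3])/w[2]
def wproj(f,P):
    T=f['cam_to_world']; c=T[:3,:3].T@(np.array(P)-T[:3,3]); th=np.arctan2(np.hypot(c[0],c[1]),-c[2]); n=np.hypot(c[0],c[1])
    return np.array([f['cx']+f['fx']*th*c[0]/n, f['cy']-f['fy']*th*c[1]/n])
def mk(img,P,col=(0,0,255)): cv2.drawMarker(img,tuple(int(x) for x in P),col,cv2.MARKER_CROSS,8,1)
E
python3 - <<'E'
from rig import env
from h import *
grabw(env,"w0"); f=load("w0"); print(f['fx'],f['cx'],f['cy'],f['cam_to_world'].round(3).tolist())
P={k:wproj(f,v) for k,v in dict(slot=[.532,-.0985,.07],gauge=[.53,-.364,.107],bar=[.4427,.072,.09]).items()}; print(P)
u,v=P['slot'].astype(int)
full=cv2.resize(f['p'][:,:,::-1],(400,300)); cr=crop(f,max(u-33,0),max(v-50,0),66,100,6)
out=np.zeros((600,800,3),np.uint8); out[:300,:400]=full; out[:cr.shape[0],400:400+cr.shape[1]]=cr
cv2.imwrite("pics/w0.png",out); print(u-33,v-50)
E
```

```text
297.3186396354542 256.1485585365779 189.8528677438657 [[1.0, -0.0, 0.002, 0.525], [-0.0, 0.963, 0.271, 0.068], [-0.002, -0.271, 0.963, 0.373], [0.0, 0.0, 0.0, 1.0]]
{'slot': array([262.41820854, 257.65613174]), 'gauge': array([259.54445837, 411.06017095]), 'bar': array([171.13049889, 106.62301478])}
229 207
```

View pics/w0.png

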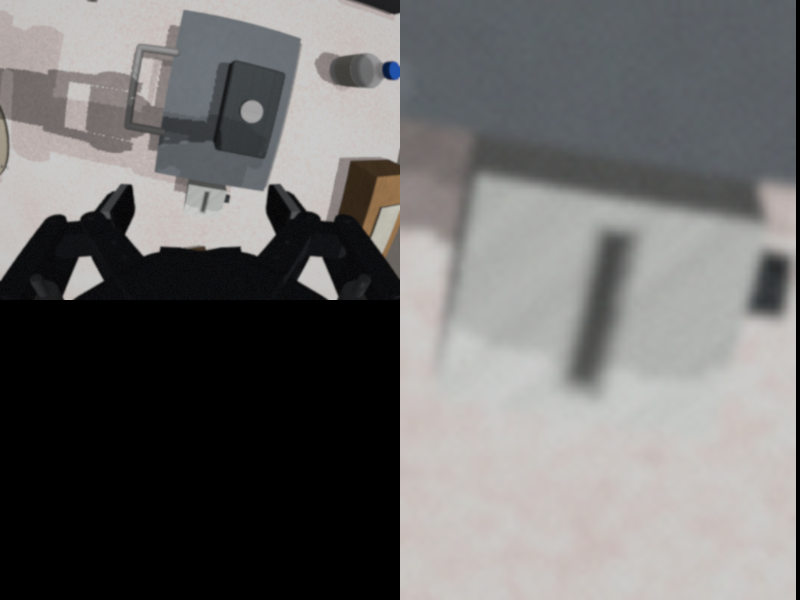

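The wrist view shows the slot at (262.1,258.2) in raw pixels, against the predicted (262.4,257.7), so they agree to about 1 mm. The lid bar runs from (137,48) to (130,127) in the half-scale view.

Run:
```python
from h import *
f=load("w0")
print([wp(f,u,v,.07).round(4) for u,v in [(264.75,245.75),(259.4,270.75),(262.1,258.2)]])
k=1.28; print([wp(f,u*k,v*k,.09).round(4) for u,v in [(137.5,48),(130.5,127)]])
print("lid corners",[wp(f,u*k,v*k,.09).round(4) for u,v in [(184,10),(300,37),(264,190),(155,173)]])
```

```text
[array([ 0.5345, -0.083 ,  0.07  ]), array([ 0.5286, -0.1163,  0.07  ]), array([ 0.5316, -0.0992,  0.07  ])]
[array([0.4481, 0.1163, 0.09  ]), array([0.4359, 0.0167, 0.09  ])]
lid corners [array([0.5054, 0.1627, 0.09  ]), array([0.6523, 0.136 , 0.09  ]), array([ 0.6134, -0.0716,  0.09  ]), array([ 0.4648, -0.0456,  0.09  ])]
```

{"op": "jog_arm", "data": {
  "motion": [
    [[8,-4.5,0,0,0,0,-4],[8,-4.5,0,0,0,0,-4],[8,-4.5,0,0,0,0,-4],[8,-4.5,0.3,0,0,0,0],[8,-4.5,0.3,0,0,0,0],[8,-4,0,0,0,0,0],[8,0,0,0,0,0,0],[8,0,0,0,0,0,0]]
  ]
}}

```text
t: 0.95
ee_pos: [0.5672, -0.2609, 0.4039]
orientation: [-3.141, -0.001, 1.779]
wrist_force: [0.3, 0.2, -0.1]
grip_width: 0.934
```

```bash
cat >> h.py <<'E'
from scipy.spatial.transform import Rotation as R
def go(env,xyz,rpy):
    "tool-frame shift [cm] and rotvec [deg] from the measured pose"
    o=env.get_obs(); A=R.from_euler('xyz',o['orientation'])
    print(o['t'],o['ee_pos'].round(4),o['orientation'].round(4),o['grip_width'],o['wrist_force'].round(1))
    print("shift",(A.inv().apply(np.array(xyz)-o['ee_pos'])*100).round(2),"rot",np.degrees((A.inv()*R.from_euler('xyz',rpy)).as_rotvec()).round(2))
E
python3 - <<'E'
from rig import env; from h import *
go(env,[.530,-.364,.24],[np.pi,0,1.783])
E
```

```text
0.95 [ 0.5672 -0.2609  0.4039] [-3.1408e+00 -1.1000e-03  1.7791e+00] 0.9338165610302933 [ 0.3  0.2 -0.1]
shift [-9.33 -5.76 16.39] rot [-0.04 -0.06 -0.22]
```

{"op": "jog_arm", "data": {
  "motion": [
    [[8,-3.1,-1.9,3,0,0,0],[8,-3.1,-1.9,3,0,0,0],[8,-3.1,-1.95,3,0,0,0],[8,0,0,0,0,0,0],[8,0,0,2.5,0,0,0],[8,0,0,2.5,0,0,0],[8,0,0,2.4,0,0,0],[8,0,0,0,0,0,0]]
  ]
}}

```text
t: 1.75
ee_pos: [0.5305, -0.3614, 0.2384]
orientation: [-3.139, -0.005, 1.782]
wrist_force: [-0.0, -0.4, -0.7]
grip_width: 0.936
```

{"op": "jog_arm", "data": {
  "motion": [
    [[5,0,0,0,0,0,0],[3,0,0,0,0,0,0],[0,0,0,0,0,0,0],[0,0,0,0,0,0,0],[0,0,0,0,0,0,0],[0,0,0,0,0,0,0],[0,0,0,0,0,0,0],[0,0,0,0,0,0,0]]
  ],
  "grip_force": 35
}}

```text
t: 2.55
ee_pos: [0.5303, -0.3634, 0.2414]
orientation: [-3.141, 0.0, 1.78]
wrist_force: [-4.8, 0.5, 5.7]
grip_width: 0.16
```

{"op": "jog_arm", "data": {
  "motion": [
    [[0,0,0,-1,0,0,0],[0,0,0,-1.5,0,0,0],[0,0,0,-1.5,0,0,0],[0,0,0,-2,0,0,0],[0,0,0,-2,0,0,0],[0,0,0,-2,0,0,0],[0,0,0,0,0,0,0],[0,0,0,0,0,0,0]]
  ]
}}

```text
t: 3.35
ee_pos: [0.5303, -0.3632, 0.3409]
orientation: [3.141, 0.0, 1.78]
wrist_force: [-0.4, -0.1, -1.5]
grip_width: 0.163
```

Run:
```python
from rig import env; from h import *
p,d=env.grab_frame("side"); i=env.camera_info("side"); np.savez("pics/s1.npz",p=p,d=d,**i); f=load("s1")
go(env,[.5317,-.099,.35],[np.pi,0,1.5708-.182])
grabw(env,"w1"); w=load("w1")
cv2.imwrite("pics/s1.png",np.hstack([crop(f,245,180,100,145,4)[:580],cv2.resize(w['p'][284:,180:330,::-1],None,fx=2.6,fy=5.8)[:580]]))
```

```text
3.4 [ 0.5303 -0.3632  0.34  ] [-3.1410e+00 -9.0000e-04  1.7803e+00] 0.1593520127127305 [-0.6  0.3 -1. ]
shift [25.81  5.63 -0.98] rot [-0.04 -0.05 22.43]
```

View pics/s1.png

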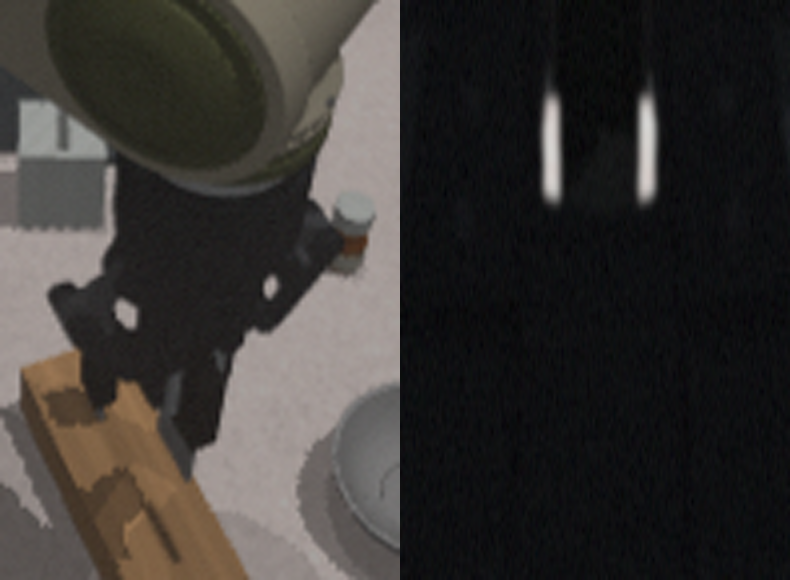

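The gauge is held, with its blade visible at (175,430), and the emptied stand slot runs from (147,508) to (180,560) in the left panel. That slot gives me the gauge's offset in the grip.

Run:
```python
from rig import env; from h import *
f=load("s1")
a,b=[pt(f,245+(x+.5)/4-.5,180+(y+.5)/4-.5,.042) for x,y in [(147,507),(180,561)]]
print(a.round(4),b.round(4),((a+b)/2).round(4),np.linalg.norm(a-b))
# blade tip lower corners, expected height .117
for x,y in [(190,477),(160,415)]: print(pt(f,245+x/4-.4,180+y/4-.4,.117).round(4), pt(f,245+x/4-.4,180+(y-8)/4-.4).round(4))
```

```text
[ 0.5263 -0.3496  0.042 ] [ 0.5356 -0.3817  0.042 ] [ 0.5309 -0.3657  0.042 ] 0.033409999481861775
[ 0.5356 -0.3769  0.117 ] [ 0.5335 -0.3802  0.1306]
[ 0.53   -0.3416  0.117 ] [ 0.5175 -0.373   0.1768]
```

{"op": "jog_arm", "data": {
  "motion": [
    [[0,3.2,0.7,0,0,0,0],[0,3.2,0.7,0,0,0,0],[0,3.2,0.7,0,0,0,0],[0,3.2,0.7,0,0,0,0],[0,3.2,0.7,0,0,0,0],[0,3.2,0.7,0,0,0,0],[0,0,0,0,0,0,5],[0,0,0,0,0,0,5]]
  ]
}}

```text
t: 4.25
ee_pos: [0.5315, -0.1657, 0.3399]
orientation: [-3.14, -0.001, 1.604]
wrist_force: [0.9, -1.5, -0.3]
grip_width: 0.16
```

Run:
```python
from rig import env; from h import *
go(env,[.5319,-.098,.31],[np.pi,0,1.5708-.182])
```

```text
4.25 [ 0.5315 -0.1657  0.3399] [-3.1402e+00 -8.0000e-04  1.6037e+00] 0.15964391709153236 [ 0.9 -1.5 -0.3]
shift [6.77 0.26 2.99] rot [-0.08 -0.04 12.32]
```

{"op": "jog_arm", "data": {
  "motion": [
    [[0,2.2,0.1,0,0,0,0],[0,2.2,0.1,0,0,0,0],[0,2.37,0.06,0,0,0,0],[0,0,0,1,0,0,4.1],[0,0,0,1,0,0,4.1],[0,0,0,1,0,0,4.1],[0,0,0,0,0,0,0],[0,0,0,0,0,0,0]]
  ]
}}

```text
t: 5.05
ee_pos: [0.5318, -0.099, 0.3104]
orientation: [-3.141, -0.0, 1.393]
wrist_force: [-1.1, -0.3, -0.8]
grip_width: 0.159
```

Run:
```python
from rig import env; from h import *
go(env,[.5319,-.098,.31],[np.pi,0,1.5708-.182])
for n in("side","scene"):
    p,d=env.grab_frame(n); i=env.camera_info(n); np.savez(f"pics/{n}2.npz",p=p,d=d,**i)
f=load("side2"); g=load("scene2")
cv2.imwrite("pics/a2.png",np.hstack([crop(f,238,175,66,100,6),crop(g,205,145,66,100,6)]))
```

```text
5.05 [ 0.5318 -0.099   0.3104] [-3.1407e+00 -2.0000e-04  1.3929e+00] 0.1585781366145506 [-1.1 -0.3 -0.8]
shift [ 0.1  -0.01  0.04] rot [-0.05 -0.01  0.23]
```

View pics/a2.png

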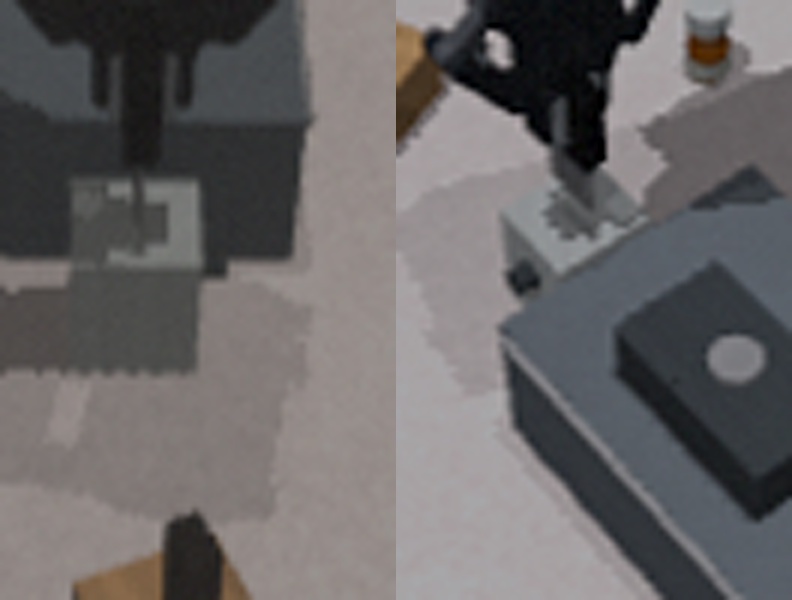

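The blade hangs straight over the slot in both panels: side (139,205) over the slot at (137,240), and the scene view shows the blade tip from (553,178) to (595,207). The tip-centre check by triangulation comes with the descent.

Run:
```python
from rig import env; from h import *
g=load("scene2"); f=load("side2")
a,b=[pt(g,205+(x-396)/6-.4,145+y/6-.4,.086) for x,y in [(553,180),(596,208)]]
print(a.round(4),b.round(4),((a+b)/2).round(4),np.linalg.norm(a-b))
print(pt(f,238+140/6-.4,175+212/6-.4,.086).round(4))
```

```text
[ 0.5311 -0.1128  0.086 ] [ 0.5304 -0.0853  0.086 ] [ 0.5307 -0.099   0.086 ] 0.027582973151566104
[ 0.5314 -0.1074  0.086 ]
```

{"op": "jog_arm", "data": {
  "motion": [
    [[0,0.1,0,0.3,0,0,0.2],[0,0,0,0.3,0,0,0],[0,0,0,0.3,0,0,0],[0,0,0,0.3,0,0,0],[0,0,0,0.3,0,0,0],[0,0,0,0.2,0,0,0],[0,0,0,0.2,0,0,0],[0,0,0,0,0,0,0]]
  ]
}}

```text
t: 5.95
ee_pos: [0.5319, -0.098, 0.2914]
orientation: [-3.141, -0.0, 1.388]
wrist_force: [0.2, -0.5, 0.0]
grip_width: 0.165
```

Tip is now 3 mm inside the mouth with no force. Continuing down.

{"op": "jog_arm", "data": {
  "motion": [
    [[0,0,0,0.3,0,0,0],[0,0,0,0.4,0,0,0],[0,0,0,0.4,0,0,0],[0,0,0,0.4,0,0,0],[0,0,0,0.4,0,0,0],[0,0,0,0.4,0,0,0],[0,0,0,0.4,0,0,0],[0,0,0,0.2,0,0,0]]
  ]
}}

```text
t: 6.75
ee_pos: [0.5319, -0.098, 0.2622]
orientation: [-3.141, -0.0, 1.387]
wrist_force: [1.3, -0.2, -0.7]
grip_width: 0.162
```

{"op": "jog_arm", "data": {
  "motion": [
    [[0,0,0,0.2,0,0,0],[0,0,0,0.2,0,0,0],[0,0,0,0.2,0,0,0],[0,0,0,0.1,0,0,0],[0,0,0,0.1,0,0,0],[0,0,0,0.1,0,0,0],[0,0,0,0,0,0,0],[0,0,0,0,0,0,0]]
  ]
}}

```text
t: 7.55
ee_pos: [0.532, -0.098, 0.2545]
orientation: [3.141, 0.0, 1.388]
wrist_force: [-2.8, 2.0, 6.4]
grip_width: 0.157
```

The 6 N upward push at the expected height means the shoulder is on the block. Press 0.5 mm more, release, and rise.

{"op": "jog_arm", "data": {
  "motion": [
    [[0,0,0,0.05,0,0,0],[0,0,0,0,0,0,0],[2,0,0,0,0,0,0],[4,0,0,0,0,0,0],[4,0,0,0,0,0,0],[4,0,0,0,0,0,0],[4,0,0,0,0,0,0],[4,0,0,0,0,0,0]]
  ]
}}

```text
t: 8.35
ee_pos: [0.532, -0.098, 0.2531]
orientation: [-3.142, -0.0, 1.388]
wrist_force: [0.5, -0.1, 0.3]
grip_width: 0.472
```

{"op": "jog_arm", "data": {
  "motion": [
    [[4,0,0,-1,0,0,0],[4,0,0,-2,0,0,0],[4,0,0,-2,0,0,0],[4,0,0,-3,0,0,0],[4,0,0,-3,0,0,0],[4,0,0,-2,0,0,0],[4,0,0,0,0,0,0],[4,0,0,0,0,0,0]]
  ]
}}

```text
t: 9.15
ee_pos: [0.5318, -0.098, 0.3833]
orientation: [3.141, 0.0, 1.388]
wrist_force: [-0.8, -0.6, -0.3]
grip_width: 0.467
```

Run:
```python
from rig import env; from h import *
bx=np.array([np.cos(-.182),np.sin(-.182)]); 
for n in("side","scene"):
    p,d=env.grab_frame(n); i=env.camera_info(n); np.savez(f"pics/{n}3.npz",p=p,d=d,**i)
f=load("side3"); g=load("scene3")
cv2.imwrite("pics/a3.png",np.hstack([crop(f,215,130,66,100,6),crop(g,205,125,66,100,6)]))
go(env,[.442,.068,.30],[np.pi,0,1.5708-.182])
```

```text
9.25 [ 0.5318 -0.098   0.3823] [-3.1398e+00 -4.0000e-04  1.3875e+00] 0.46904428731485226 [-1.1 -0.5  0.2]
shift [ 14.68 -11.84   8.25] rot [-0.11 -0.02 -0.07]
```

View pics/a3.png

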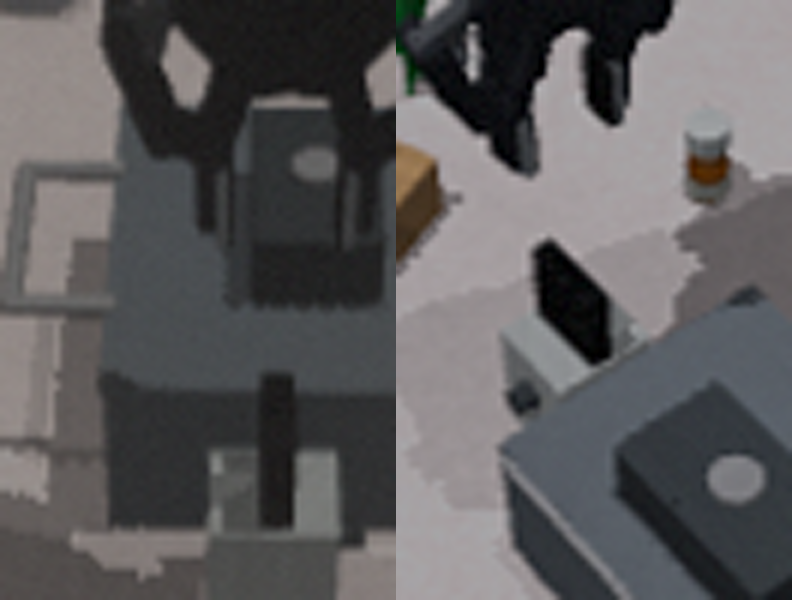

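The gauge is fully home: no blade shows between the handle (273,450) and the block top, and it is upright and centred. Bar estimates from the wrist view, the side view and the box geometry agree at ≈ (0.442,0.068,0.09). Moving over the bar.

{"op": "jog_arm", "data": {
  "motion": [
    [[3.2,2.4,-1.9,0,0,0,0],[3.2,2.4,-1.9,0,0,0,0],[3.2,2.4,-2,0,0,0,0],[3.2,2.5,-2,0,0,0,0],[3.2,2.5,-2,2,0,0,0],[3.2,2.5,-2,2,0,0,0],[3.2,0,0,2,0,0,0],[3.2,0,0,2,0,0,0]]
  ]
}}

```text
t: 10.05
ee_pos: [0.4421, 0.0688, 0.3019]
orientation: [-3.14, 0.0, 1.389]
wrist_force: [0.2, 0.3, -0.1]
grip_width: 0.378
```

Run:
```python
from rig import env; from h import *
go(env,[.4417,.0683,.245],[np.pi,0,1.5708-.182])
f=None
for n in("side",):
    p,d=env.grab_frame(n); i=env.camera_info(n); np.savez(f"pics/{n}4.npz",p=p,d=d,**i)
grabw(env,"w4"); w=load("w4")
out=np.zeros((600,800,3),np.uint8); out[:,:396]=crop(load("side4"),195,125,66,100,6); out[:300,400:]=cv2.resize(w['p'][:,:,::-1],(400,300)); out[300:,400:]=crop(w,180,170,133,100,3)[:300,:399].shape and cv2.resize(w['p'][180:330,156:356,::-1],(400,300))
P=wproj(w,[.4417,.0683,.09]); print(P)
cv2.imwrite("pics/a4.png",out)
```

```text
10.05 [0.4421 0.0688 0.3019] [-3.1403e+00  1.0000e-04  1.3891e+00] 0.3782171618392286 [ 0.2  0.3 -0.1]
shift [-0.05 -0.02  5.69] rot [-0.07  0.01  0.02]
[257.85209196 217.05309863]
```

View pics/a4.png

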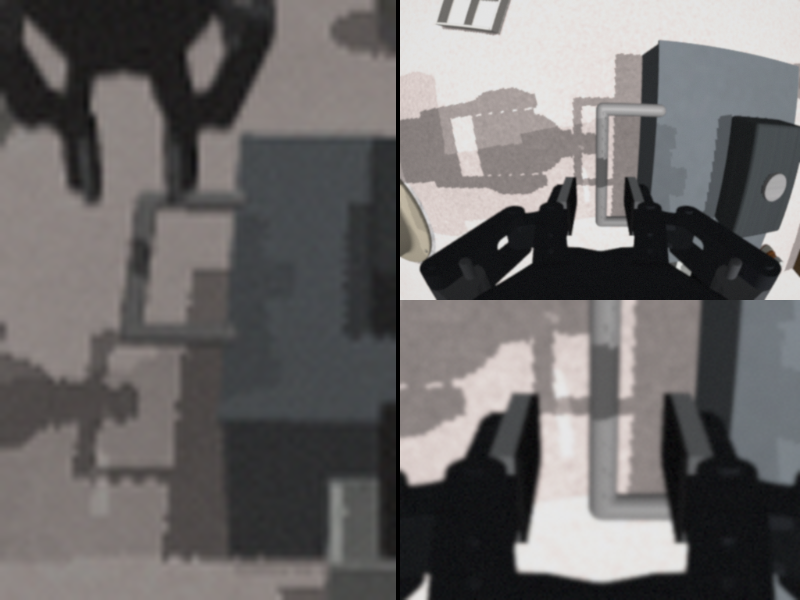

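The bar (604,430 in the lower-right panel) lies midway between the fingers (530 and 672), and the inner finger is clear of the lid edge. Descend and close.

{"op": "jog_arm", "data": {
  "motion": [
    [[3.2,-0.05,0,1.5,0,0,0],[3.2,0,0,1.5,0,0,0],[3.2,0,0,1.5,0,0,0],[3.2,0,0,1.1,0,0,0],[3.2,0,0,0,0,0,0],[2,0,0,0,0,0,0],[1.2,0,0,0,0,0,0],[0,0,0,0,0,0,0]]
  ]
}}

```text
t: 10.95
ee_pos: [0.4419, 0.0677, 0.2477]
orientation: [-3.138, 0.0, 1.388]
wrist_force: [-8.6, 1.1, 6.7]
grip_width: 0.1
```

{"op": "jog_arm", "data": {
  "motion": [
    [[0,0,0,0,0,0,0],[0,0,0,0,0,0,0],[0,0,0,0,0,0,0],[0,0,0,0,0,0,0],[0,0,0,0,0,0,0],[0,0,0,0,0,0,0],[0,0,0,0,0,0,0],[0,0,0,0,0,0,0]]
  ],
  "grip_force": 45
}}

```text
t: 11.75
ee_pos: [0.4418, 0.0677, 0.2477]
orientation: [-3.138, 0.0, 1.388]
wrist_force: [-9.4, 0.9, 8.9]
grip_width: 0.096
```

Run:
```python
from rig import env; from h import *
go(env,[.4417,.0683,.245],[np.pi,0,1.5708-.182])
q=np.concatenate([[0],np.cumsum([.02,.03]+[.04]*30+[.03,.02,.015])]); print(q[-1])
b=lambda a:np.array([-.19506*np.cos(a+.0256),-.19506*np.sin(a+.0256)])*100
D=np.array([b(a) for a in q]); D=np.diff(np.round(D-D[0],2),axis=0)
for k in range(0,len(D),8): print(q[k+1:k+9].round(2).tolist()); print(D[k:k+8].round(2).tolist())
```

```text
11.75 [0.4418 0.0677 0.2477] [-3.1383e+00  2.0000e-04  1.3877e+00] 0.09640718251176103 [-9.4  0.9  8.9]
shift [ 0.05 -0.02  0.27] rot [-0.19  0.01 -0.06]
1.3150000000000004
[0.02, 0.05, 0.09, 0.13, 0.17, 0.21, 0.25, 0.29]
[[0.01, -0.39], [0.04, -0.58], [0.07, -0.78], [0.11, -0.77], [0.14, -0.77], [0.16, -0.76], [0.2, -0.76], [0.23, -0.75]]
[0.33, 0.37, 0.41, 0.45, 0.49, 0.53, 0.57, 0.61]
[[0.25, -0.73], [0.29, -0.73], [0.32, -0.71], [0.34, -0.7], [0.37, -0.69], [0.4, -0.67], [0.42, -0.65], [0.45, -0.64]]
[0.65, 0.69, 0.73, 0.77, 0.81, 0.85, 0.89, 0.93]
[[0.48, -0.62], [0.5, -0.6], [0.52, -0.58], [0.55, -0.55], [0.57, -0.54], [0.59, -0.51], [0.6, -0.49], [0.63, -0.46]]
[0.97, 1.01, 1.05, 1.09, 1.13, 1.17, 1.21, 1.25]
[[0.65, -0.44], [0.66, -0.41], [0.68, -0.38], [0.69, -0.36], [0.71, -0.33], [0.72, -0.3], [0.73, -0.27], [0.74, -0.24]]
[1.28, 1.3, 1.32]
[[0.57, -0.16], [0.37, -0.1], [0.29, -0.07]]
```

Gripped at ≈ 8.5 mm reading; the bar is held down lightly (9 N). Start the arc.

{"op": "jog_arm", "data": {
  "motion": [
    [[0,0,0.01,-0.39,0,0,0],[0,0,0.04,-0.58,0,0,0],[0,0,0.07,-0.78,0,0,0],[0,0,0.11,-0.77,0,0,0],[0,0,0.14,-0.77,0,0,0],[0,0,0.16,-0.76,0,0,0],[0,0,0.2,-0.76,0,0,0],[0,0,0.23,-0.75,0,0,0]]
  ]
}}

```text
t: 12.55
ee_pos: [0.451, 0.066, 0.3028]
orientation: [-3.136, 0.0, 1.388]
wrist_force: [-8.7, -0.0, -0.4]
grip_width: 0.095
```

Run:
```python
from rig import env; from h import *
go(env,[.4417,.0683,.245],[np.pi,0,1.5708-.182])
p,d=env.grab_frame("side"); i=env.camera_info("side"); np.savez("pics/s5.npz",p=p,d=d,**i)
cv2.imwrite("pics/s5.png",crop(load("s5"),190,110,133,100,6))
```

```text
12.55 [0.451  0.066  0.3028] [-3.1360e+00  5.0000e-04  1.3877e+00] 0.09538361869418045 [-8.7 -0.  -0.4]
shift [ 0.06 -0.93  5.79] rot [-0.32  0.03 -0.06]
```

View pics/s5.png

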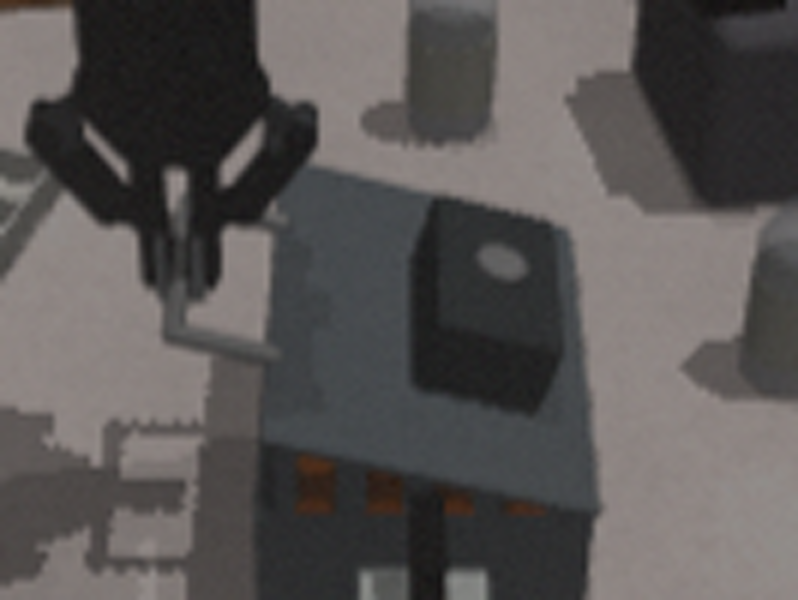

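The lid is rising: the bar sits between the pads at (178,300), the lid is tilted ≈ 0.29 rad, and the gauge is still in place at (428,540). Continue the arc.

{"op": "jog_arm", "data": {
  "motion": [
    [[0,0,0.25,-0.73,0,0,0],[0,0,0.29,-0.73,0,0,0],[0,0,0.32,-0.71,0,0,0],[0,0,0.34,-0.7,0,0,0],[0,0,0.37,-0.69,0,0,0],[0,0,0.4,-0.67,0,0,0],[0,0,0.42,-0.65,0,0,0],[0,0,0.45,-0.64,0,0,0]]
  ]
}}

```text
t: 13.4
ee_pos: [0.4784, 0.0609, 0.3585]
orientation: [-3.133, 0.001, 1.388]
wrist_force: [-20.6, -1.5, 10.2]
grip_width: 0.1
```

{"op": "jog_arm", "data": {
  "motion": [
    [[0,0,0.48,-0.62,0,0,0],[0,0,0.5,-0.6,0,0,0],[0,0,0.52,-0.58,0,0,0],[0,0,0.55,-0.55,0,0,0],[0,0,0.57,-0.54,0,0,0],[0,0,0.59,-0.51,0,0,0],[0,0,0.6,-0.49,0,0,0],[0,0,0.63,-0.46,0,0,0]]
  ]
}}

```text
t: 14.2
ee_pos: [0.5225, 0.0525, 0.4048]
orientation: [-3.14, 0.002, 1.388]
wrist_force: [-19.8, -2.5, 21.7]
grip_width: 0.094
```

Forces point radially outward (~29 N): the commanded arc is a few mm too tight. Next rows are widened by about 3 mm.

{"op": "jog_arm", "data": {
  "motion": [
    [[0,0,0.58,-0.5,0,0,0],[0,0,0.62,-0.47,0,0,0],[0,0,0.65,-0.43,0,0,0],[0,0,0.67,-0.4,0,0,0],[0,0,0.7,-0.35,0,0,0],[0,0,0.71,-0.31,0,0,0],[0,0,0.6,-0.22,0,0,0],[0,0,0.4,-0.15,0,0,0]]
  ]
}}

```text
t: 15.0
ee_pos: [0.5721, 0.0429, 0.4313]
orientation: [3.141, 0.002, 1.387]
wrist_force: [-4.7, -4.7, 4.4]
grip_width: 0.095
```

Run:
```python
from rig import env; from h import *
o=env.get_obs(); print(o['ee_pos'].round(4),o['wrist_force'].round(1),o['orientation'],o['t'])
e=o['ee_pos']; 
x=(e[0]-.6335)*.9835+(e[1]-.033)*-.181; z=e[2]-.155-.085-.0027; print(x,z,np.arctan2(z,-x)-.0256)
for n in("side","scene"):
    p,d=env.grab_frame(n); i=env.camera_info(n); np.savez(f"pics/{n}6.npz",p=p,d=d,**i)
a=cv2.resize(load("side6")['p'][40:230,170:350,::-1],(400,422)); b=cv2.resize(load("scene6")['p'][80:270,170:350,::-1],(400,422))
cv2.imwrite("pics/a6.png",np.hstack([a,b]))
```

```text
[0.5721 0.0429 0.4313] [-4.7 -4.7  4.4] [3.14060297e+00 1.56478968e-03 1.38675851e+00] 15.0
-0.06215760075352984 0.1886393521002607 1.2268952632710193
```

View pics/a6.png

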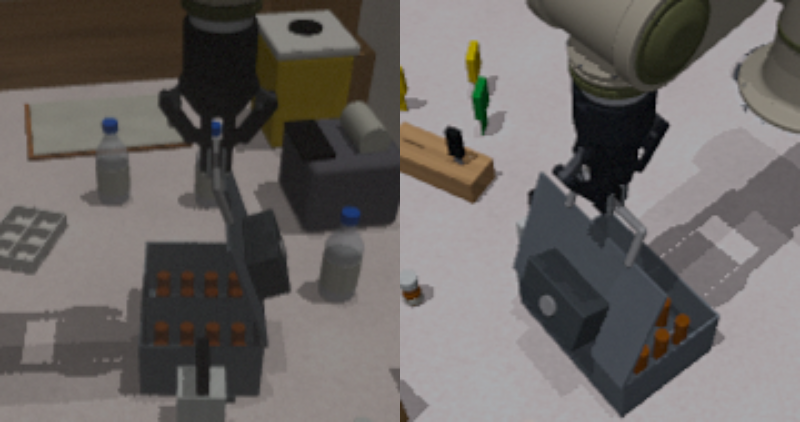

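Lid is near 1.2 rad in both views, held by the bar at (215,165) in the side panel; the gauge is still upright in the block. I'll fit the lid plane in the depth image to get the true angle.

```bash
cat > ang.py <<'E'
from h import *
def ang(f,polys):
    m=np.zeros(f['d'].shape,np.uint8)
    for P in polys: cv2.fillPoly(m,[np.array([(170+(x-400)/2.222,80+y/2.222) for x,y in P]).astype(int)],1)
    v,u=np.nonzero((m>0)&(f['d']>0)); X=np.array([pt(f,a,b) for a,b in zip(u,v)])
    keep=np.ones(len(X),bool)
    for _ in range(4):
        c=X[keep].mean(0); n=np.linalg.svd(X[keep]-c)[2][2]; r=(X-c)@n; keep=abs(r)<max(.004,2*r[keep].std()) if _<2 else abs(r)<.004
    n*=np.sign(n[0]); bx=np.array([.9835,-.181,0])
    print("lid angle",np.arctan2(n@bx,n[2]),"n",n.round(3),keep.sum(),len(X),"rms",r[keep].std().round(4),"mean",c.round(3))
E
python3 - <<'E'
from ang import *
ang(load("scene6"),[[(546,190),(645,285),(612,275),(545,240)],[(612,295),(652,310),(632,355),(605,350)]])
E
```

```text
lid angle 1.2276934739681165 n [ 0.924 -0.181  0.336] 1001 1002 rms 0.0009 mean [0.607 0.056 0.186]
```

The plane fit (1.228 rad, 0.9 mm rms) and the arm kinematics (1.227) agree. The remaining 0.088 rad means +1.64 cm in tool y and −0.46 cm in tool z.

{"op": "jog_arm", "data": {
  "motion": [
    [[0,0,0.4,-0.13,0,0,0],[0,0,0.4,-0.11,0,0,0],[0,0,0.35,-0.1,0,0,0],[0,0,0.25,-0.07,0,0,0],[0,0,0.15,-0.04,0,0,0],[0,0,0.05,-0.01,0,0,0],[0,0,0,0,0,0,0],[0,0,0,0,0,0,0]]
  ]
}}

```text
t: 15.9
ee_pos: [0.5878, 0.0401, 0.4358]
orientation: [3.139, 0.001, 1.387]
wrist_force: [-3.2, -4.7, 6.3]
grip_width: 0.094
```

Run:
```python
from rig import env; from ang import *
o=env.get_obs(); e=o['ee_pos']; print(e.round(4),o['wrist_force'].round(1),o['grip_width'],o['t'],abs(o['qd']).max())
x=(e[0]-.6335)*.9835+(e[1]-.033)*-.181; z=e[2]-.155-.085-.0027; print(x,z,np.arctan2(z,-x)-.0256)
for n in("side","scene"):
    p,d=env.grab_frame(n); i=env.camera_info(n); np.savez(f"pics/{n}7.npz",p=p,d=d,**i)
a=cv2.resize(load("side7")['p'][40:230,170:350,::-1],(400,422)); b=cv2.resize(load("scene7")['p'][80:270,170:350,::-1],(400,422))
cv2.imwrite("pics/a7.png",np.hstack([a,b]))
ang(load("scene7"),[[(556,190),(635,275),(612,270),(545,240)],[(612,295),(642,310),(628,350),(605,350)]])
```

```text
[0.5878 0.0401 0.4358] [-3.2 -4.7  6.3] 0.09409922335322014 15.9 0.0011933042102789102
-0.046271133785982986 0.1931333580031108 1.3100473152875287
lid angle 1.8574763205287037 n [ 0.857 -0.437 -0.272] 185 873 rms 0.0023 mean [0.608 0.047 0.206]
```

View pics/a7.png

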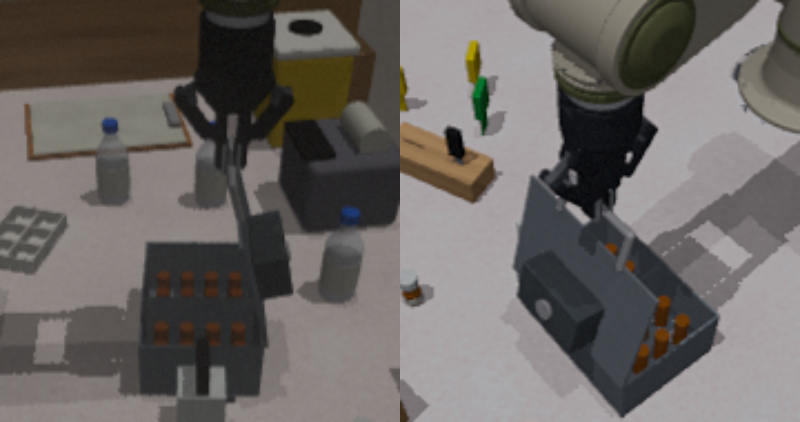

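Lid held at the bar (232,165), gauge upright, nothing else disturbed. The fit polygon spilled past the lid edge, so I'll refit with tighter ones.

Run:
```python
from ang import *
f=load("scene7")
ang(f,[[(535,200),(600,258),(590,262),(530,240)]])
ang(f,[[(535,200),(600,258),(590,262),(530,240)],[(610,305),(640,305),(625,345),(605,345)]])
```

```text
lid angle 1.3182114762624808 n [ 0.951 -0.183  0.25 ] 370 370 rms 0.0008 mean [ 0.601 -0.009  0.194]
lid angle 1.3139509632118955 n [ 0.949 -0.185  0.254] 606 606 rms 0.0008 mean [0.613 0.037 0.184]
```

Three angle estimates (1.310, 1.314 and 1.318) fall well within ±0.08 of 1.315. One call with no motion to confirm it is still, then hand in.

{"op": "jog_arm", "data": {
  "motion": [
    [[0,0,0,0,0,0,0],[0,0,0,0,0,0,0],[0,0,0,0,0,0,0],[0,0,0,0,0,0,0],[0,0,0,0,0,0,0],[0,0,0,0,0,0,0],[0,0,0,0,0,0,0],[0,0,0,0,0,0,0]]
  ]
}}

```text
t: 16.8
ee_pos: [0.5877, 0.0401, 0.4358]
orientation: [3.139, 0.001, 1.387]
wrist_force: [-3.1, -4.3, 5.7]
grip_width: 0.097
```

Run:
```python
from rig import env; from ang import *
p,d=env.grab_frame("scene"); i=env.camera_info("scene"); np.savez("pics/sc8.npz",p=p,d=d,**i)
ang(load("sc8"),[[(535,200),(600,258),(590,262),(530,240)],[(610,305),(640,305),(625,345),(605,345)]])
o=env.get_obs(); print(o['ee_pos'].round(4),o['wrist_force'].round(1),o['grip_width'])
print(env.job_done())
```

```text
lid angle 1.3120444769387936 n [ 0.949 -0.185  0.256] 607 607 rms 0.0008 mean [0.613 0.037 0.184]
[0.5877 0.0401 0.4359] [-2.9 -3.8  5. ] 0.09496765536741372
the job is handed in; nothing more can be done
None
```

The wide gauge is fully home in the block's slot and let go, and the lid is held by its bar at its balance point. I handed the job in at about 17 s of the 64 s allowed; it gave no verdict.

- **Gauge:** the shoulder met the block with about 6 N at the expected height. After release, pictures showed no blade above the block. The handle was still upright there in the last picture I viewed, about 1 s before hand-in.
- **Lid:** the depth-image fits gave 1.312–1.318 rad and the arm's position 1.310, against a target of 1.315 ± 0.08. The arm did not move over the last 0.8 s, and the grip was set to 45 N.
- **Other things:** the narrow gauge and bystanders looked undisturbed in the pictures; I did not measure their positions at the end.

Three checks disagreed or failed along the way:
- **Swing forces:** the wrist force reached about 29 N partway up because the arc was a few mm too tight. I widened it, and about 7 N was left at the end.
- **Plane fit:** one lid fit gave a wrong 1.86 rad because its outline ran past the lid's edge. I redid it with a tighter outline.
- **Bar width:** the gripper read 8–8.5 mm on the 10 mm bar, but pictures showed the bar between the pads.

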